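Switch on the cup warmer and wipe its touch strip up to full

TASK

Switch on the cup-warming plate: with the fingertips, press its round red key down and let it come up again. Then turn it to full: set the fingertips lightly on the small cream dot at the key's end of the curved strip and run them along the strip over all six dots in order, without lifting off, to the big dark red dot at the other end, and finish there, still holding that dot lightly pressed down. Only touch: grip nothing, do not shift the warmer, and leave the cup on it, the little dish, the teaspoon and the coffee capsule alone.

Things in the scene. Friction and masses are not known exactly. Their poses are not given: they have to be found in the camera images.
- warmer: cup-warming plate, 250 (x) by 310 (y) by 36 mm, white sides, aluminium top, 3.5 kg, loose on rubber feet. Origin: centre of its underside; x points away from its control side (which faces the robot), y to its left, z up. A round black warming plate, 160 mm across, lies on top (38 mm high), centred at (12, 0) mm; in front of it a curved black touch strip bulges towards the robot
- key_top (a point): centre of the top of the round red key, 28 mm across, in the near left corner of the warmer, at (-100, 130, 44) mm in its frame. The key sinks 6 mm straight down against a spring (about 1.3 N to start, 4.3 N at the bottom) and comes back when let go; the warmer switches on at 3.5 mm
- key (a joint): how far the red key is pressed, m: 0 released, 0.006 at its stop
- strip (a joint): how far the touch strip is pressed, m: 0 released, 0.007 at its stop. One stiff curved bar, 28 mm wide, top 45 mm above the worktop, 9 mm proud of the aluminium top; sinks straight down as one piece on soft springs: about 1 N to start, then 1 N per mm, 8 N at its stop. Centre line: arc of 122 mm radius about (12, 0) mm in the warmer's frame
- dot_1: raised dot 1 of the row of six on the touch strip (cream, the smallest, at the end near the red key), a smooth dome 11 mm across and 1.8 mm high. Origin: its summit, 46.8 mm above the worktop while the strip is released; it sinks with the strip. The dots are fixed on the strip's centre line, 38 mm from one to the next along the arc
- dot_2: raised dot 2 of the row of six on the touch strip (pale yellow), a smooth dome 12 mm across and 1.8 mm high. Origin: its summit, 46.8 mm above the worktop while the strip is released; it sinks with the strip. The dots are fixed on the strip's centre line, 38 mm from one to the next along the arc
- dot_3: raised dot 3 of the row of six on the touch strip (yellow-orange), a smooth dome 13 mm across and 1.8 mm high. Origin: its summit, 46.8 mm above the worktop while the strip is released; it sinks with the strip. The dots are fixed on the strip's centre line, 38 mm from one to the next along the arc
- dot_4: raised dot 4 of the row of six on the touch strip (orange), a smooth dome 15 mm across and 1.8 mm high. Origin: its summit, 46.8 mm above the worktop while the strip is released; it sinks with the strip. The dots are fixed on the strip's centre line, 38 mm from one to the next along the arc
- dot_5: raised dot 5 of the row of six on the touch strip (orange-red), a smooth dome 16 mm across and 1.8 mm high. Origin: its summit, 46.8 mm above the worktop while the strip is released; it sinks with the strip. The dots are fixed on the strip's centre line, 38 mm from one to the next along the arc
- dot_6: raised dot 6 of the row of six on the touch strip (dark red, the largest, at the right end), a smooth dome 17 mm across and 1.8 mm high. Origin: its summit, 46.8 mm above the worktop while the strip is released; it sinks with the strip. The dots are fixed on the strip's centre line, 38 mm from one to the next along the arc
- espresso_cup: small white cup, 63 by 84 by 57 mm, standing on the warming plate, loose. Origin: centre of its underside
- dish: small white porcelain dish with a wavy rim, 57 by 55 by 27 mm, standing left of the warmer, loose. Origin: centre of its underside
- teaspoon: steel teaspoon, 130 by 26 by 11 mm, lying right of the warmer, loose. Origin: under its middle
- capsule: red-brown coffee capsule, 45 mm across and 29 mm high, standing right of the warmer behind the teaspoon, loose. Origin: centre of its underside
Not all that is in view belongs to the job. What is shaped like the espresso_cup but green or yellow is not meant.

How it is judged:
By the outcome, as a careful person would: the job done as asked, in the order asked, and still so for the second after the job is handed in, while the arm keeps its last pose, push and grip.
It also fails if it takes over 48 s, if anything falls off the work surface, if the arm or the gripper's body presses on something with over 40 N, if the wrist force passes 120 N, or if a joint passes its speed limit or range.

ROBOT

A 6-joint arm with a two-finger parallel gripper is mounted at the origin on a cart in front of the work surface, level with it; the furniture and walls round the work are solid. World frame = base frame: x ahead of the robot, y to its left, z up, the work surface at z = 0. Lengths are in m, angles in rad, forces in N, time in s.
With the tool pointing down it reaches from about 0.35 to 0.975 m from the base axis. Payload 4.9 kg.
Tool frame: the origin (TCP) lies between the finger pads, 19 mm behind the fingertips; this is the grasp point; z points along the fingers, y is the line along which they close (so a half turn about z gives the same grasp; the last joint's range is limited). The gripper opens to 85 mm and grips with 20 to 120 N. Pads are 22 mm wide; open, the fingers measure 114 mm over their backs; the gripper's body (76 mm by 85 mm) begins 54 mm behind the grasp point. The pads swing forward as they close: fully open they stand 13 mm farther back than shut.
Start: joints at [1.178, 0.053, 1.613, -0, 1.476, -0.119], TCP at [0.169, 0.602, 0.25] pointing down, gripper open.
Joint ranges: [-3.01, 3.01], [-1.01, 2.22], [0.06, 2.58], [-1.02, 4.17], [0.09, 2.62], [-3.14, 3.14]. Speed limits (rad/s): [2.57, 2.57, 3.14, 3.14, 3.14, 3.14].

INTERFACE

Orientations are given as a rotation vector (axis times angle).
In Python, from station import ctrl gives the robot as it stands.
- The arm moves only by the tool step_arm, never from a script. Its argument "targets" is a list of rows, each an object with "travel": the shift along the world's x, y, z as a fraction of full scale, a list of three; "angular": the turn, a rotation vector about the world's x, y, z as a fraction of full scale, a list of three; "gripper": the opening, from 0 (shut) to 1 (fully open). In form: [{"travel": [x, y, z], "angular": [rx, ry, rz], "gripper": gripper}, ...]. A call has 1 to 10 rows; each row is the pose to reach, as a shift and turn from the pose commanded when the call began; what a row does not reach only later rows make up. Full scale, the value 1, is 0.6 m for a shift and pi/4 rad for a turn. A row lasts 1/10 s, in which the tool goes at most 50 mm and 8.59 degrees, less where a joint would pass 70% of its speed; a pose out of reach is approached as far as the arm can. A call with a number of a shift or a turn outside -1 to 1 is refused whole. A call with a gripper value outside its range is refused whole. The fingers move at their own pace and stop on an object; "squeeze" is the grip in N (left out, the last holds). Time passes only in rows, so rows that repeat a pose let the fingers close. It gives the time, the measured TCP pose, the force, the opening and the grip force at its end, in the units of the state.
- ctrl.get_obs(): the state, without advancing time (a new reading comes with each control period).
- ctrl.get_image(name): name is "scene" or "side" or "wrist"; returns a dict with "img" (480x640x3 uint8, red, green, blue), "fx", "fy", "cx", "cy" (pixels), "rvec" (rotation vector, rad) and "tvec" (3), from world to camera coordinates, as OpenCV has them. Camera axes: x right, y down, z forward; pixel columns grow to the right and rows downward; lengths in m; the calibration is good to about 2 mm. A picture is of the moment at which its call begins. There is no depth.
- ctrl.finish_job(): hands the job in; it is judged then, once.
The state is a dict: "t": time; "q": joint angles; "dq": joint speeds; "effort": joint torques, N m; "tool_pos": TCP position; "tool_rot": TCP orientation; "contact_force": force on the tool from outside, world axes, zero at the start; "wrist_torque": the same for the moment, N m; "opening": finger opening in m; "grip_force": force on a finger pad.
Only numpy, scipy, OpenCV 4.12 (cv2) and the standard library are available. Lean on these libraries where they do the work, as an engineer would, in place of code of your own. Each camera call takes 0.05 s, during which the arm holds its last target. There are 200 camera calls.

## Working session

There is one attempt and no reset: what is moved stays moved. The work goes in short steps, Python scripts to look and compute and a tool call to move; the robot and the scene stay as the last step left them, time stands still between calls to the robot, and variables do not carry over. Pictures are saved under pics/ and viewed, at most 10 in all, crops included, and the job is handed in when it is done.

Besides the shell and the picture viewer there is one more tool, called after "Emit:" as a command line: name --argument value ..., lists and objects as JSON in quotes. step_arm: Moves the arm, as the interface text tells. Its arguments: {"type":"object","properties":{"targets":{"type":"array"},"squeeze":{"type":"number"}},"required":["targets"]}

```bash
mkdir -p pics; ls; python3 - <<'E'
from station import ctrl
import cv2,numpy as np,pickle
D={}
for n in("scene","side"):
    d=ctrl.get_image(n);D[n]=d;cv2.imwrite(f"pics/{n}0.png",d["img"][:,:,::-1])
    R=cv2.Rodrigues(np.array(d["rvec"]))[0];print(n,d["fx"],d["cx"],-R.T@np.array(d["tvec"]))
pickle.dump(D,open("d0.pkl","wb"))
o=ctrl.get_obs();print(o)
E
```

```text
pics
scene 549.3697145518158 320.34962307274566 [ 0.02278323 -0.74917802  0.78010234]
side 617.8582860947101 322.21261022411966 [0.24614233 1.19852939 0.82734873]
{'t': 0.1, 'q': array([ 1.17798925e+00,  5.33007392e-02,  1.61416600e+00,  1.11048615e-05,
        1.47604160e+00, -1.19046469e-01]), 'dq': array([-0.00197951, -0.00155995, -0.00447873, -0.00141593,  0.00038995,
        0.00020458]), 'effort': array([ 3.92934071e-04, -3.94905996e+01, -3.71363461e+01, -1.61033208e-04,
        3.99291515e-03,  6.82165876e-06]), 'tool_pos': array([0.16878657, 0.60121334, 0.24887425]), 'tool_rot': array([-4.28614418e-01, -3.11171524e+00,  2.90629703e-03]), 'contact_force': array([-0.19560928,  0.23574119,  0.29399908]), 'wrist_torque': array([-0.02160832, -0.01149283, -0.02135252]), 'grip_force': 0.0, 'opening': 0.08545415342772766}
```

View pics/scene0.png

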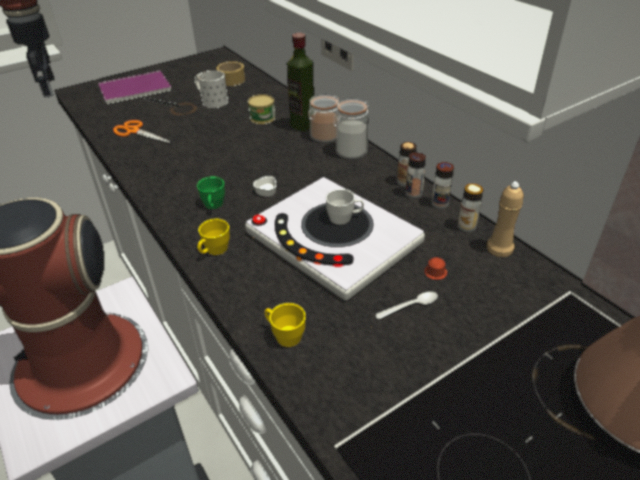

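View pics/side0.png

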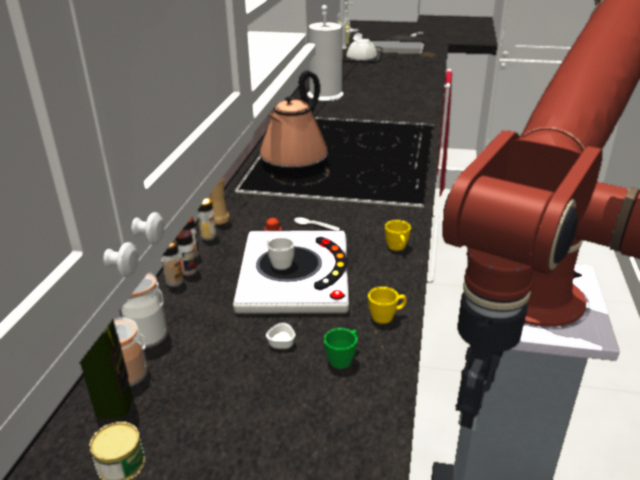

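The scene view shows the key at about (259,219) and the dots running from (281,219) to (338,258). In the side view the key is at (337,294) and the dots run from (322,283) to (322,241).

```bash
cat > h.py <<'E'
import cv2,numpy as np
from scipy.optimize import least_squares
a=[(-2.5+i)*38/122 for i in range(6)]
# dot_1 at +y end; arc bulges toward -x
M=np.array([[-.100,.130]]+[[.012-.122*np.cos(t),-.122*np.sin(t)] for t in a])
Z=np.array([.044]+[.0463]*6)
def ray(d,uv,z):
    R=cv2.Rodrigues(np.array(d["rvec"]))[0];c=-R.T@np.array(d["tvec"])
    v=R.T@np.array([(uv[0]-d["cx"])/d["fx"],(uv[1]-d["cy"])/d["fy"],1]);return (c+v*(z-c[2])/v[2])[:2]
def blobs(d,box,smin=90):
    x0,y0,x1,y1=box;im=d["img"][y0:y1,x0:x1]
    h=cv2.cvtColor(im,cv2.COLOR_RGB2HSV).astype(int)
    m=((h[...,1]>smin)&(h[...,2]>90)).astype(np.uint8)
    n,l,s,c=cv2.connectedComponentsWithStats(m)
    return [(round(c[i][0]+x0,1),round(c[i][1]+y0,1),int(s[i][4]),*[int(k) for k in im[l==i].mean(0)]) for i in range(1,n) if s[i][4]>3]
def fit(P,idx):
    f=lambda p:((M[idx]@np.array([[np.cos(p[2]),np.sin(p[2])],[-np.sin(p[2]),np.cos(p[2])]])+p[:2])-P).ravel()
    s=least_squares(f,[.6,0,0]);return s.x,s.fun.reshape(-1,2)
E
python3 - <<'E'
from h import *;import pickle
D=pickle.load(open("d0.pkl","rb"))
for n,b in(("scene",(245,205,360,270)),("side",(310,230,352,305))):
    print(n)
    for k in blobs(D[n],b,60):print(k,ray(D[n],k[:2],.0463).round(4))
E
```

```text
scene
(np.float64(258.4), np.float64(218.9), 123, 180, 62, 57) [0.4288 0.1154]
(np.float64(282.5), np.float64(231.8), 39, 157, 157, 82) [0.4484 0.0465]
(np.float64(289.8), np.float64(242.0), 47, 160, 137, 40) [0.4434 0.0092]
(np.float64(302.3), np.float64(250.1), 52, 171, 107, 31) [ 0.4506 -0.0272]
(np.float64(318.9), np.float64(255.8), 58, 176, 71, 32) [ 0.4682 -0.0612]
(np.float64(337.5), np.float64(257.8), 62, 172, 27, 26) [ 0.4949 -0.0878]
(np.float64(298.3), np.float64(258.9), 21, 115, 81, 53) [ 0.4297 -0.0449]
(np.float64(317.0), np.float64(263.0), 17, 165, 101, 89) [ 0.4532 -0.0766]
(np.float64(337.8), np.float64(265.0), 40, 170, 73, 73) [ 0.4831 -0.1053]
side
(np.float64(324.1), np.float64(242.1), 62, 185, 45, 48) [ 0.4982 -0.0759]
(np.float64(333.7), np.float64(248.0), 53, 185, 73, 38) [ 0.4701 -0.0528]
(np.float64(339.7), np.float64(255.3), 42, 183, 110, 20) [ 0.4503 -0.0228]
(np.float64(339.7), np.float64(263.7), 39, 190, 159, 20) [0.4442 0.0132]
(np.float64(335.0), np.float64(272.5), 38, 177, 173, 82) [0.4485 0.0512]
(np.float64(336.6), np.float64(294.1), 103, 214, 67, 63) [0.4306 0.1329]
```

```bash
python3 - <<'E'
from h import *
A=np.array([[.4484,.0465],[.4434,.0092],[.4506,-.0272],[.4682,-.0612],[.4949,-.0878]])
B=np.array([[.4485,.0512],[.4442,.0132],[.4503,-.0228],[.4701,-.0528],[.4982,-.0759]])
i=[2,3,4,5,6]
for P in(A,B,(A+B)/2):
    p,r=fit(P,i);print(p,(r*1000).round(1).tolist())
    c,s=np.cos(p[2]),np.sin(p[2]);print((M@np.array([[c,s],[-s,c]])+p[:2]).round(4).tolist())
from station import ctrl
from scipy.spatial.transform import Rotation as Ro
o=ctrl.get_obs();print(Ro.from_rotvec(o['tool_rot']).as_matrix().round(3))
d=ctrl.get_image("wrist");R=cv2.Rodrigues(np.array(d["rvec"]))[0];c=-R.T@d["tvec"];print(c,R.round(2).tolist(),d["fx"])
E
```

```text
[0.55367898 0.00996725 0.17799537] [[0.2, 0.4], [0.1, 0.2], [-0.4, -0.7], [-0.2, -0.1], [0.3, 0.2]]
[[0.4322, 0.1202], [0.4648, 0.081], [0.4486, 0.0469], [0.4435, 0.0094], [0.4502, -0.0279], [0.468, -0.0613], [0.4952, -0.0876]]
[0.55335057 0.02044757 0.21937158] [[-1.7, 1.8], [-0.9, 2.1], [1.2, 1.2], [0.6, -1.5], [0.7, -3.6]]
[[0.4275, 0.1256], [0.4617, 0.0878], [0.4468, 0.053], [0.4433, 0.0153], [0.4515, -0.0216], [0.4707, -0.0543], [0.4989, -0.0795]]
[0.5535484  0.0151794  0.19829481] [[-0.8, 1.1], [-0.4, 1.2], [0.4, 0.2], [0.2, -0.8], [0.5, -1.7]]
[[0.4299, 0.1229], [0.4633, 0.0844], [0.4477, 0.05], [0.4434, 0.0124], [0.4509, -0.0248], [0.4693, -0.0578], [0.4971, -0.0836]]
[[-0.963  0.27  -0.001]
 [ 0.27   0.963 -0.002]
 [ 0.    -0.002 -1.   ]]
[0.09889838 0.62078001 0.37246159] [[0.27, 0.96, -0.0], [0.92, -0.26, 0.29], [0.28, -0.08, -0.96]] 345.18313395021056
```

Emit:
step_arm --targets '[{"travel": [0.485, -0.968, 0], "angular": [0, 0, 0.58], "gripper": 0}, {"travel": [0.485, -0.968, 0], "angular": [0, 0, 0.58], "gripper": 0}, {"travel": [0.485, -0.968, 0], "angular": [0, 0, 0.58], "gripper": 0}, {"travel": [0.485, -0.968, 0], "angular": [0, 0, 0.58], "gripper": 0}, {"travel": [0.485, -0.968, 0], "angular": [0, 0, 0.58], "gripper": 0}, {"travel": [0.485, -0.968, 0], "angular": [0, 0, 0.58], "gripper": 0}, {"travel": [0.485, -0.968, 0], "angular": [0, 0, 0.58], "gripper": 0}, {"travel": [0.485, -0.968, 0], "angular": [0, 0, 0.58], "gripper": 0}, {"travel": [0.485, -0.968, 0], "angular": [0, 0, 0.58], "gripper": 0}, {"travel": [0.485, -0.968, 0], "angular": [0, 0, 0.58], "gripper": 0}]'

```text
t: 1.15
tool_pos: [0.3921, 0.1552, 0.25]
tool_rot: [-0.285, 3.128, 0.0]
contact_force: [0.6, 0.8, 0.3]
opening: 0.0
grip_force: 0.0
```

Emit:
step_arm --targets '[{"travel": [0.1, -0.2, 0], "angular": [0, 0, 0], "gripper": 0}, {"travel": [0.1, -0.2, 0], "angular": [0, 0, 0], "gripper": 0}, {"travel": [0.1, -0.2, 0], "angular": [0, 0, 0], "gripper": 0}, {"travel": [0.1, -0.2, 0], "angular": [0, 0, 0], "gripper": 0}, {"travel": [0.1, -0.2, 0], "angular": [0, 0, 0], "gripper": 0}, {"travel": [0.1, -0.2, 0], "angular": [0, 0, 0], "gripper": 0}]'

```text
t: 1.75
tool_pos: [0.4513, 0.0378, 0.2497]
tool_rot: [0.287, -3.128, -0.001]
contact_force: [0.0, -0.4, -0.4]
opening: -0.0003
grip_force: 0.0
```

```bash
python3 - <<'E'
from h import *;import pickle
from station import ctrl
d=ctrl.get_image("wrist");pickle.dump(d,open("w1.pkl","wb"));cv2.imwrite("pics/w1.png",d["img"][:,:,::-1])
print(ctrl.get_obs()['tool_pos'])
for k in blobs(d,(0,0,640,480),70):
    if k[2]>60: print(k,ray(d,k[:2],.0463).round(4))
E
```

```text
[0.45134229 0.03806113 0.24984343]
(np.float64(111.9), np.float64(31.4), 3827, 146, 131, 46) [ 0.3306 -0.1623]
(np.float64(453.2), np.float64(95.8), 4546, 135, 116, 40) [0.3269 0.134 ]
(np.float64(559.5), np.float64(177.4), 161, 49, 125, 64) [0.3774 0.2532]
(np.float64(546.4), np.float64(179.1), 84, 50, 125, 65) [0.3812 0.2416]
(np.float64(587.5), np.float64(202.4), 1774, 47, 115, 61) [0.3951 0.2886]
(np.float64(254.9), np.float64(201.0), 237, 197, 136, 71) [ 0.4519 -0.0257]
(np.float64(294.1), np.float64(201.0), 221, 192, 171, 82) [0.445  0.0113]
(np.float64(408.1), np.float64(209.7), 641, 178, 52, 49) [0.4334 0.1209]
(np.float64(218.7), np.float64(212.6), 257, 196, 95, 65) [ 0.4695 -0.0587]
(np.float64(331.4), np.float64(212.6), 166, 193, 190, 119) [0.4497 0.0486]
(np.float64(189.8), np.float64(234.3), 277, 192, 57, 56) [ 0.4966 -0.0845]
(np.float64(104.6), np.float64(332.0), 253, 125, 59, 45) [ 0.6231 -0.1664]
(np.float64(91.0), np.float64(347.7), 561, 146, 66, 49) [ 0.6456 -0.1809]
```

View pics/w1.png

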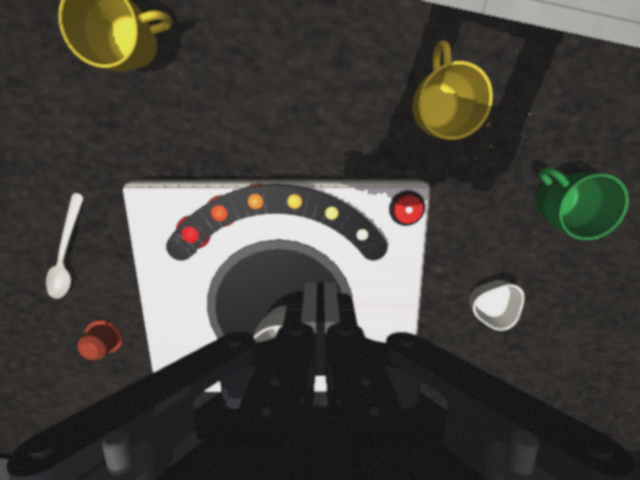

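The wrist view shows the key at (408,210), dots 2 to 6 where the blobs were found, and dot 1 at about (362,235).

```bash
python3 - <<'E'
from h import *;import pickle
d=pickle.load(open("w1.pkl","rb"))
g=d["img"][225:246,352:373].min(2).astype(float);g*=g>g.max()*.6
v,u=np.mgrid[225:246,352:373];u1=((g*u).sum()/g.sum(),(g*v).sum()/g.sum());print(u1)
uv=[u1,(331.4,212.6),(294.1,201),(254.9,201),(218.7,212.6),(189.8,234.3)]
P=np.array([ray(d,(408.1,209.7),.042)]+[ray(d,k,.0463) for k in uv])
for i in([1,2,3,4,5,6],[0,1,2,3,4,5,6]):
    p,r=fit(P[i],i);print(p,(r*1000).round(1).tolist())
    c,s=np.cos(p[2]),np.sin(p[2]);print((M@np.array([[c,s],[-s,c]])+p[:2]).round(4).tolist())
from station import ctrl
o=ctrl.get_obs();print(o['t'],o['tool_pos'],o['contact_force'])
E
```

```text
(np.float64(361.5122819156823), np.float64(234.57267829783027))
[0.55501339 0.01237831 0.1815987 ] [[-0.1, 1.1], [0.1, 0.3], [-0.2, 0.1], [-0.2, -0.1], [0.1, -0.5], [0.3, -0.9]]
[[0.4332, 0.1222], [0.4659, 0.0831], [0.4498, 0.0489], [0.4449, 0.0114], [0.4517, -0.0258], [0.4696, -0.0592], [0.4969, -0.0854]]
[0.55514139 0.01211927 0.17886687] [[-0.5, 0.0], [0.2, 1.1], [0.3, 0.3], [-0.1, 0.2], [-0.2, -0.1], [0.0, -0.5], [0.2, -1.0]]
[[0.4336, 0.1223], [0.4662, 0.0831], [0.45, 0.0489], [0.445, 0.0114], [0.4517, -0.0258], [0.4695, -0.0592], [0.4967, -0.0855]]
1.8 [0.45134229 0.03806113 0.24984343] [-0.72956744 -0.12377544 -0.70619568]
```

Emit:
step_arm --targets '[{"travel": [-0.03, 0.139, 0], "angular": [0, 0, 0], "gripper": 0}, {"travel": [-0.03, 0.139, 0], "angular": [0, 0, 0], "gripper": 0}, {"travel": [-0.03, 0.139, -0.25], "angular": [0, 0, 0], "gripper": 0}, {"travel": [-0.03, 0.139, -0.25], "angular": [0, 0, 0], "gripper": 0}, {"travel": [-0.03, 0.139, -0.25], "angular": [0, 0, 0], "gripper": 0}, {"travel": [-0.03, 0.139, -0.25], "angular": [0, 0, 0], "gripper": 0}, {"travel": [-0.03, 0.139, -0.25], "angular": [0, 0, 0], "gripper": 0}, {"travel": [-0.03, 0.139, -0.25], "angular": [0, 0, 0], "gripper": 0}]'

```text
t: 2.6
tool_pos: [0.436, 0.1212, 0.1035]
tool_rot: [-0.286, 3.123, 0.0]
contact_force: [0.2, -0.3, 0.4]
opening: -0.0001
grip_force: 0.0
```

```bash
python3 - <<'E'
from h import *
from station import ctrl
for n in("wrist","scene"):
    d=ctrl.get_image(n);im=d["img"]
    if n=="scene": im=cv2.resize(im[150:280,200:380],None,fx=4,fy=4)
    cv2.imwrite(f"pics/k_{n}.png",im[:,:,::-1])
o=ctrl.get_obs();print(o['t'],o['tool_pos'],o['contact_force'])
E
```

```text
2.7 [0.43623665 0.12092429 0.10368381] [ 0.36562199 -1.10064271  0.6116169 ]
```

View pics/k_wrist.png

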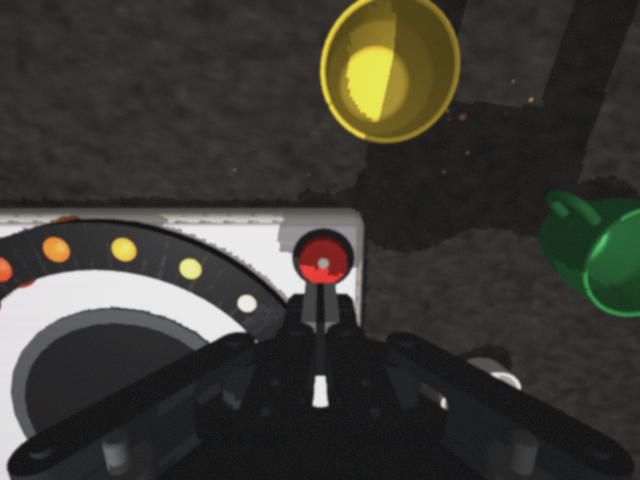

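View pics/k_scene.png

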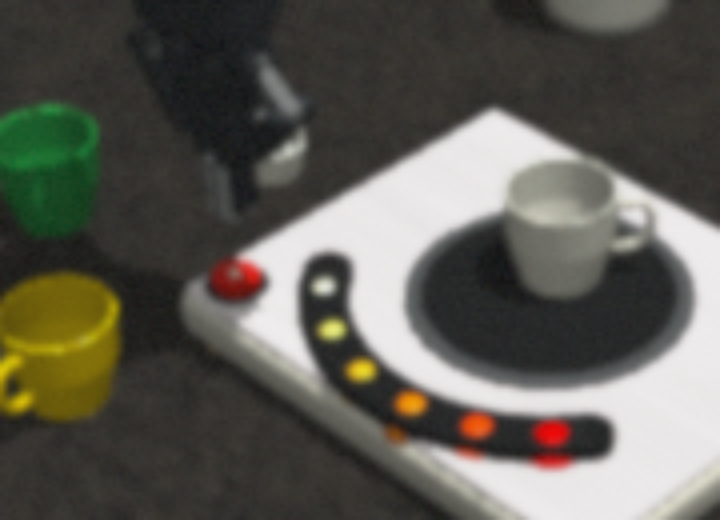

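The fingertips are right above the key in both views, with the key centre at (323,262) in the wrist view. I'll go down until contact.

Emit:
step_arm --targets '[{"travel": [-0.005, 0, -0.03], "angular": [0, 0, 0], "gripper": 0}, {"travel": [-0.005, 0, -0.055], "angular": [0, 0, 0], "gripper": 0}, {"travel": [-0.005, 0, -0.064], "angular": [0, 0, 0], "gripper": 0}, {"travel": [-0.005, 0, -0.064], "angular": [0, 0, 0], "gripper": 0}, {"travel": [-0.005, 0, -0.064], "angular": [0, 0, 0], "gripper": 0}]'

```text
t: 3.2
tool_pos: [0.4319, 0.1206, 0.0631]
tool_rot: [-0.285, 3.126, 0.0]
contact_force: [0.3, 0.2, 0.7]
opening: -0.0003
grip_force: 0.0
```

Emit:
step_arm --targets '[{"travel": [0, 0.001, -0.003], "angular": [0, 0, 0], "gripper": 0}, {"travel": [0, 0.001, -0.005], "angular": [0, 0, 0], "gripper": 0}, {"travel": [0, 0.001, -0.005], "angular": [0, 0, 0], "gripper": 0}]'

```text
t: 3.5
tool_pos: [0.432, 0.1211, 0.0596]
tool_rot: [-0.285, 3.126, -0.0]
contact_force: [2.1, -0.8, 3.5]
opening: -0.0002
grip_force: 1.4
```

Emit:
step_arm --targets '[{"travel": [0, 0, -0.003], "angular": [0, 0, 0], "gripper": 0}, {"travel": [0, 0, -0.003], "angular": [0, 0, 0], "gripper": 0}, {"travel": [0, 0, -0.003], "angular": [0, 0, 0], "gripper": 0}]'

```text
t: 3.8
tool_pos: [0.4317, 0.1212, 0.0575]
tool_rot: [-0.285, 3.127, 0.0]
contact_force: [2.4, -0.4, 4.6]
opening: -0.0002
grip_force: 2.0
```

```bash
python3 - <<'E'
from station import ctrl
import cv2
d=ctrl.get_image("wrist");cv2.imwrite("pics/press.png",d["img"][:,:,::-1])
o=ctrl.get_obs();print(o['t'],o['tool_pos'],o['contact_force'])
E
```

```text
3.85 [0.43163135 0.12119731 0.05744983] [ 2.22043689 -0.32337142  4.45001545]
```

View pics/press.png

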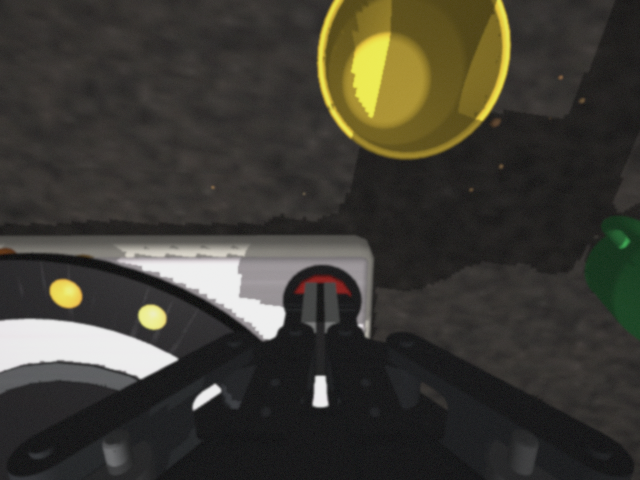

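The key is well down: the pressed red cap sits under the fingertips at (322,297) and the force is 4.4 N. Next I release it and go over dot 1.

Emit:
step_arm --targets '[{"travel": [0, 0, 0.03], "angular": [0, 0, 0], "gripper": 0}, {"travel": [0, 0, 0.05], "angular": [0, 0, 0], "gripper": 0}, {"travel": [0, 0, 0.05], "angular": [0, 0, 0], "gripper": 0}, {"travel": [0.03, -0.035, 0.05], "angular": [0, 0, 0], "gripper": 0}, {"travel": [0.056, -0.065, 0.05], "angular": [0, 0, 0], "gripper": 0}, {"travel": [0.056, -0.065, 0.05], "angular": [0, 0, 0], "gripper": 0}, {"travel": [0.056, -0.065, 0.05], "angular": [0, 0, 0], "gripper": 0}]'

```text
t: 4.55
tool_pos: [0.4634, 0.0821, 0.0858]
tool_rot: [0.283, -3.126, -0.001]
contact_force: [0.4, 0.7, -0.6]
opening: -0.0001
grip_force: 0.0
```

```bash
python3 - <<'E'
from h import *
from station import ctrl
d=ctrl.get_image("wrist");cv2.imwrite("pics/d1.png",d["img"][:,:,::-1])
o=ctrl.get_obs();print(o['t'],o['tool_pos'],o['contact_force'])
for k in blobs(d,(0,180,640,480),70):
    if k[2]>60: print(k[:3],ray(d,k[:2],.0463).round(4))
E
```

```text
4.6 [0.46324103 0.08238699 0.08580507] [-0.2288683  -0.20952472 -0.36281683]
(np.float64(115.1), np.float64(190.3), 67) [ 0.4346 -0.0222]
(np.float64(108.8), np.float64(223.5), 768) [ 0.4516 -0.025 ]
(np.float64(185.4), np.float64(223.3), 693) [0.4448 0.0117]
(np.float64(409.1), np.float64(237.7), 2063) [0.4323 0.1208]
(np.float64(41.4), np.float64(245.9), 804) [ 0.4692 -0.0577]
(np.float64(259.0), np.float64(245.5), 485) [0.4496 0.0485]
(np.float64(70.7), np.float64(265.1), 78) [ 0.477  -0.0437]
(np.float64(3.5), np.float64(288.5), 185) [ 0.4964 -0.078 ]
(np.float64(30.0), np.float64(298.3), 246) [ 0.4997 -0.0649]
```

View pics/d1.png

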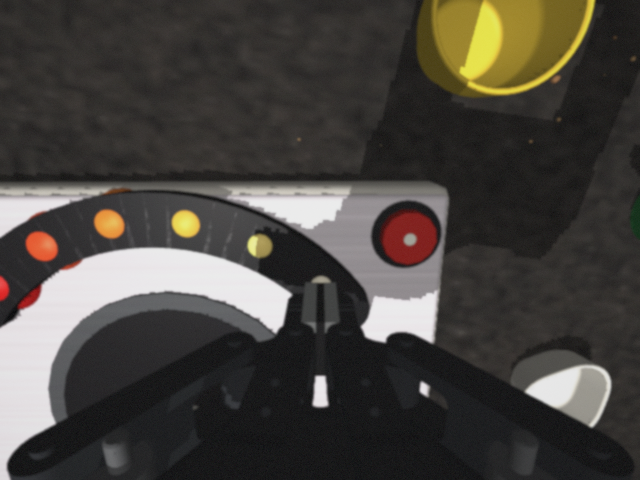

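The key has come back up at (408,238), and the tips hide dot 1, with its edge showing at (321,282). The dot positions agree with the earlier fit. Setting down on dot 1.

Emit:
step_arm --targets '[{"travel": [0.004, 0, -0.025], "angular": [0, 0, 0], "gripper": 0}, {"travel": [0.004, 0, -0.03], "angular": [0, 0, 0], "gripper": 0}, {"travel": [0.004, 0, -0.034], "angular": [0, 0, 0], "gripper": 0}, {"travel": [0.004, 0, -0.038], "angular": [0, 0, 0], "gripper": 0}, {"travel": [0.004, 0, -0.038], "angular": [0, 0, 0], "gripper": 0}]'

```text
t: 5.1
tool_pos: [0.4665, 0.0824, 0.0642]
tool_rot: [0.286, -3.128, -0.001]
contact_force: [-1.2, 1.4, 2.7]
opening: -0.0003
grip_force: 1.1
```

```bash
python3 - <<'E'
from station import ctrl
o=ctrl.get_obs();print(o['t'],o['tool_pos'],o['contact_force'])
E
```

```text
5.1 [0.46646282 0.08243563 0.0641616 ] [-1.21718094  1.42611941  2.73482646]
```

Emit:
step_arm --targets '[{"travel": [-0.001, 0, -0.003], "angular": [0, 0, 0], "gripper": 0}, {"travel": [-0.001, 0, -0.003], "angular": [0, 0, 0], "gripper": 0}]'

```text
t: 5.3
tool_pos: [0.4666, 0.0823, 0.0628]
tool_rot: [-0.285, 3.127, 0.001]
contact_force: [-0.8, 1.3, 3.7]
opening: -0.0
grip_force: 1.8
```

```bash
python3 - <<'E'
from h import *
from station import ctrl
o=ctrl.get_obs();print(o['tool_pos'],o['contact_force'])
y=.18;c,s=np.cos(y),np.sin(y);C=np.array([.5552+.012*c,.0123+.012*s])
f=lambda k:C+.122*np.array([-np.cos(y+t(k)),-np.sin(y+t(k))])
t=lambda k:(-2.5+k)*38/122
for k in range(5):
    print(f(k).round(4),f(k+1).round(4),[((f(k+j/6)-f(k))/.6).round(3).tolist() for j in range(1,7)])
E
```

```text
[0.46662609 0.08233394 0.06278464] [-0.8412112   1.28291646  3.68815867]
[0.4662 0.0832] [0.45  0.049] [[-0.006, -0.009], [-0.011, -0.018], [-0.016, -0.027], [-0.02, -0.037], [-0.024, -0.047], [-0.027, -0.057]]
[0.45  0.049] [0.445  0.0115] [[-0.003, -0.01], [-0.005, -0.021], [-0.007, -0.031], [-0.008, -0.041], [-0.008, -0.052], [-0.008, -0.063]]
[0.445  0.0115] [ 0.4518 -0.0257] [[0.001, -0.011], [0.002, -0.021], [0.003, -0.031], [0.005, -0.042], [0.008, -0.052], [0.011, -0.062]]
[ 0.4518 -0.0257] [ 0.4697 -0.0591] [[0.004, -0.01], [0.008, -0.02], [0.013, -0.029], [0.018, -0.038], [0.024, -0.047], [0.03, -0.056]]
[ 0.4697 -0.0591] [ 0.4969 -0.0854] [[0.007, -0.008], [0.014, -0.016], [0.021, -0.024], [0.029, -0.031], [0.037, -0.038], [0.045, -0.044]]
```

Emit:
step_arm --targets '[{"travel": [-0.006, -0.009, -0.001], "angular": [0, 0, 0], "gripper": 0}, {"travel": [-0.011, -0.018, -0.001], "angular": [0, 0, 0], "gripper": 0}, {"travel": [-0.016, -0.027, -0.001], "angular": [0, 0, 0], "gripper": 0}, {"travel": [-0.02, -0.037, -0.001], "angular": [0, 0, 0], "gripper": 0}, {"travel": [-0.024, -0.047, -0.001], "angular": [0, 0, 0], "gripper": 0}, {"travel": [-0.027, -0.057, -0.001], "angular": [0, 0, 0], "gripper": 0}, {"travel": [-0.027, -0.057, -0.001], "angular": [0, 0, 0], "gripper": 0}]'

```text
t: 6.0
tool_pos: [0.4498, 0.0469, 0.0618]
tool_rot: [0.284, -3.128, 0.002]
contact_force: [-0.3, 0.2, 4.4]
opening: -0.0
grip_force: 2.3
```

Emit:
step_arm --targets '[{"travel": [-0.003, -0.01, 0], "angular": [0, 0, 0], "gripper": 0}, {"travel": [-0.005, -0.02, 0], "angular": [0, 0, 0], "gripper": 0}, {"travel": [-0.007, -0.03, 0], "angular": [0, 0, 0], "gripper": 0}, {"travel": [-0.008, -0.04, 0], "angular": [0, 0, 0], "gripper": 0}, {"travel": [-0.008, -0.05, 0], "angular": [0, 0, 0], "gripper": 0}, {"travel": [-0.008, -0.059, 0], "angular": [0, 0, 0], "gripper": 0}, {"travel": [-0.008, -0.059, 0], "angular": [0, 0, 0], "gripper": 0}]'

```text
t: 6.7
tool_pos: [0.445, 0.0116, 0.0616]
tool_rot: [0.284, -3.128, 0.001]
contact_force: [-1.9, -0.0, 4.1]
opening: -0.0001
grip_force: 2.4
```

Emit:
step_arm --targets '[{"travel": [0.001, -0.011, 0], "angular": [0, 0, 0], "gripper": 0}, {"travel": [0.002, -0.021, 0], "angular": [0, 0, 0], "gripper": 0}, {"travel": [0.003, -0.031, 0], "angular": [0, 0, 0], "gripper": 0}, {"travel": [0.005, -0.042, 0], "angular": [0, 0, 0], "gripper": 0}, {"travel": [0.008, -0.052, 0], "angular": [0, 0, 0], "gripper": 0}, {"travel": [0.011, -0.062, 0], "angular": [0, 0, 0], "gripper": 0}, {"travel": [0.011, -0.062, 0], "angular": [0, 0, 0], "gripper": 0}]'

```text
t: 7.4
tool_pos: [0.4519, -0.0257, 0.0617]
tool_rot: [0.284, -3.128, 0.002]
contact_force: [-0.5, -0.1, 4.5]
opening: -0.0002
grip_force: 2.3
```

Emit:
step_arm --targets '[{"travel": [0.004, -0.01, 0], "angular": [0, 0, 0], "gripper": 0}, {"travel": [0.008, -0.02, 0], "angular": [0, 0, 0], "gripper": 0}, {"travel": [0.013, -0.029, 0], "angular": [0, 0, 0], "gripper": 0}, {"travel": [0.018, -0.038, 0], "angular": [0, 0, 0], "gripper": 0}, {"travel": [0.024, -0.047, 0], "angular": [0, 0, 0], "gripper": 0}, {"travel": [0.03, -0.056, 0], "angular": [0, 0, 0], "gripper": 0}, {"travel": [0.03, -0.056, 0], "angular": [0, 0, 0], "gripper": 0}]'

```text
t: 8.1
tool_pos: [0.4704, -0.0593, 0.0619]
tool_rot: [-0.284, 3.128, -0.002]
contact_force: [0.0, -0.1, 5.2]
opening: 0.0
grip_force: 2.3
```

Emit:
step_arm --targets '[{"travel": [0.007, -0.008, 0], "angular": [0, 0, 0], "gripper": 0}, {"travel": [0.014, -0.016, 0], "angular": [0, 0, 0], "gripper": 0}, {"travel": [0.021, -0.024, 0], "angular": [0, 0, 0], "gripper": 0}, {"travel": [0.029, -0.031, 0], "angular": [0, 0, 0], "gripper": 0}, {"travel": [0.037, -0.038, 0], "angular": [0, 0, 0], "gripper": 0}, {"travel": [0.044, -0.044, 0], "angular": [0, 0, 0], "gripper": 0}, {"travel": [0.044, -0.044, 0], "angular": [0, 0, 0], "gripper": 0}, {"travel": [0.044, -0.044, 0], "angular": [0, 0, 0], "gripper": 0}]'

```text
t: 8.9
tool_pos: [0.4971, -0.0855, 0.0621]
tool_rot: [-0.285, 3.127, -0.003]
contact_force: [0.6, -0.8, 4.5]
opening: -0.0003
grip_force: 2.1
```

```bash
python3 - <<'E'
from h import *
from station import ctrl
ims=[]
for n in("wrist","scene"):
    d=ctrl.get_image(n);im=d["img"]
    ims.append(cv2.resize(im[150:280,200:380],(400,290)) if n=="scene" else cv2.resize(im,(400,300))[:290])
    if n=="wrist":
        for k in blobs(d,(0,180,640,480),70):
            if k[2]>100: print(k[:3],ray(d,k[:2],.0425).round(4))
cv2.imwrite("pics/end.png",np.hstack(ims)[:,:,::-1])
o=ctrl.get_obs();print(o['t'],o['tool_pos'],o['contact_force'])
E
```

```text
(np.float64(464.2), np.float64(190.9), 129) [ 0.4373 -0.0359]
(np.float64(475.3), np.float64(228.3), 858) [ 0.4519 -0.0264]
(np.float64(562.5), np.float64(228.3), 763) [0.4451 0.0104]
(np.float64(390.7), np.float64(253.5), 894) [ 0.4696 -0.0593]
(np.float64(633.0), np.float64(254.7), 309) [0.4509 0.0454]
9.0 [ 0.49712581 -0.08541164  0.06227096] [ 0.27844591 -2.16297544  3.45581395]
```

View pics/end.png

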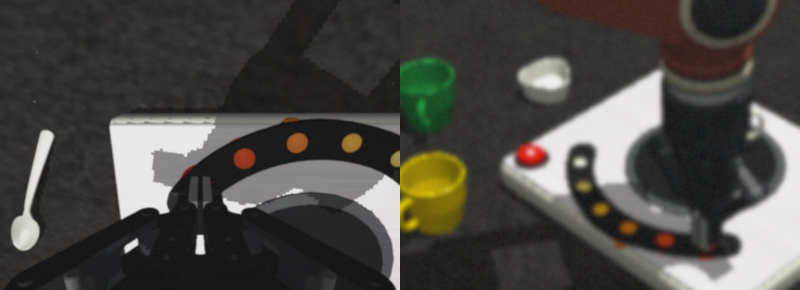

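The tips rest on dot 6, at about (705,248) in the right half of the picture. The strip is about 3.5 mm down, and the warmer has not moved: the dots measure where they were. Handing in.

```bash
python3 -c "
from station import ctrl
print(ctrl.finish_job())"
```

```text
the job is handed in; nothing more can be done
None
```

I pressed the red key about 5.5 mm and it came back up, then ran the fingertips over all six dots in one pass; they ended on dot 6, still pressing it about 3.5 mm with roughly 4 N, the warmer had not moved, and I handed the job in at about 9 s with no verdict returned.

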